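Set the honing angle on a whetstone with a pendulum gauge

TASK

Take the angle gauge by its wooden handle, wipe the three bits of nutshell off the whetstone onto the worktop with the gauge's foot (not with the fingers), then put the foot on the stone and rock the gauge sideways onto the edge of its foot until the swinging pointer settles on the black arrowhead mark. Finish while still holding the gauge there, its foot resting lightly on the stone, the pointer still and on the mark. Press gently all along, and leave the mug, the egg cup and the spice jar where they are.

Things in the scene. Friction and masses are not known exactly. Their poses are not given: they have to be found in the camera images.
- gauge: Angle gauge, 153 mm tall, about 0.35 kg, loose on the worktop. Origin: centre of its foot's underside; z up, the white dial on the -x face (towards the robot), +y left as the robot sees it. Foot: flat block 30 (x) x 64 (y) x 16 mm; above it a round case of radius 46 mm, 24 mm thick, centred 58 mm above the origin; on top a wooden handle (see point gauge_handle).
- gauge_foot (a point): Centre of the underside of the gauge's foot; axes as the gauge's.
- gauge_handle (a point): Grip point in the wooden handle, 130 mm above the foot's underside; axes as the gauge's. The handle is 22 mm thick (x), 46 mm wide (y), 104 to 153 mm above the underside: grip it from above across its thickness.
- pointer (a joint): Angle (rad) of the dark pointer, pivoted at the dial centre. Its weight keeps it hanging straight down: 0 when the gauge is upright, positive when its tip is left (+y) of the dial's bottom. Leaning the gauge's top to the left by an angle makes it read plus that angle. It swings about 3 times a second, settles in about 2 s. Nothing can touch it.
- pointer_tip (a point): Tip of the pointer, 29 mm from the dial centre; its z axis runs along the pointer.
- mark (a joint): Angle (rad) of the mark, a black arrowhead at the dial's rim pointing inward, counted like the pointer's: 0 at the dial's bottom, positive to the left (+y) as the robot sees it; between 0.2 and 0.45. It stays put on the gauge. The pointer is on the mark when the two joint values agree.
- mark_tip (a point): Inner point of the arrowhead, 30 mm from the dial centre; its z axis runs along the radius through the mark.
- whetstone: Grey whetstone, fixed to the worktop, 160 (x) x 80 (y) x 34 mm (z). Origin: centre of its underside, x along its length, away from the robot. The top is worn to a low crown: the middle 44 mm of its width is flat, 34 mm high, and both sides fall by 3 mm to the long edges.
- stone_top (a point): Centre of the whetstone's top, 34 mm above the worktop.
- chip_1: Piece of nutshell, a dome 18 mm across and 9.5 mm high, 12 g, lying flat side down on the whetstone within about 12 mm of its centre line, nearest the robot, about 17 mm before the stone's centre. Origin at the centre of its flat side.
- chip_2: Piece of nutshell, a dome 18 mm across and 9.5 mm high, 12 g, lying flat side down on the whetstone within about 12 mm of its centre line, about 17 mm beyond the stone's centre. Origin at the centre of its flat side.
- chip_3: Piece of nutshell, a dome 18 mm across and 9.5 mm high, 12 g, lying flat side down on the whetstone within about 12 mm of its centre line, farthest, about 49 mm beyond the stone's centre. Origin at the centre of its flat side.
- mug: Grey and white mug with a handle, 78 x 112 x 92 mm, a bystander. Origin at the centre of its underside.
- egg_cup: Blue egg cup, 49 mm across and 53 mm high, a bystander. Origin at the centre of its underside.
- spice_jar: Spice jar with a red cap, 45 mm across and 106 mm high, a bystander. Origin at the centre of its underside.

How it is judged:
By the outcome, as a careful person would: the job done as asked, in the order asked, and still so for the second after the job is handed in, while the arm keeps its last pose, push and grip.
It also fails if it takes over 48 s, if anything falls off the work surface, if the arm or the gripper's body presses on something with over 40 N, if the wrist force passes 120 N, or if a joint passes its speed limit or range.

ROBOT

A 7-joint arm with a two-finger parallel gripper is mounted at the origin on a cart in front of the work surface, level with it; the furniture and walls round the work are solid. World frame = base frame: x ahead of the robot, y to its left, z up, the work surface at z = 0. Lengths are in m, angles in rad, forces in N, time in s.
With the tool pointing down it reaches from about 0.4 to 0.875 m from the base axis. Payload 19.3 kg.
Tool frame: the origin (TCP) lies at the very end of the fingers, on their centre line; the grasp point (between the pads) lies 19 mm behind it; z points along the fingers, y is the direction in which the jaws open and shut (so a half turn about z gives the same grasp; the last joint's range is limited). The gripper opens to 85 mm and grips with 20 to 120 N. Pads are 22 mm wide; open, the fingers measure 114 mm over their backs; the gripper's body (76 mm by 85 mm) begins 54 mm behind the grasp point. The pads swing forward as they close: fully open they stand 13 mm farther back than shut.
Start: joints at [-0.07, 0.521, -0.036, 1.599, 0.021, 1.021, -0.113], TCP at [0.625, -0, 0.231] pointing down, gripper open.
Joint ranges: [-2.91, 2.91], [-0.3, 2.13], [-1.5, 1.42], [0.17, 2.43], [-1.26, 4.41], [0.16, 1.93], [-2.52, 2.52]. Speed limits (rad/s): [1.89, 1.89, 2.39, 2.39, 3.01, 3.01, 3.01].

INTERFACE

Orientations are given as [roll, pitch, yaw] about the fixed x, y, z axes, in that order (R = Rz(yaw) Ry(pitch) Rx(roll)).
In Python, from workcell import bot, vision, job_done gives the robot as it stands.
- The arm moves only by the tool arm_command, never from a script. Its arguments are lists of equal length, an entry for each row: "gripper": the finger opening in cm, from 0 to 8.54; "slide": the shift along the tool's x, y, z in cm, a list of three; "turn": the turn, a rotation vector about the tool's x, y, z in degrees, a list of three. A call has 1 to 5 rows; each row is the pose to reach, as a shift and turn from the pose commanded when the call began, along the tool's axes at that moment; what a row does not reach only later rows make up. A row lasts 1/8 s, in which the tool goes at most 62.5 mm and 10.7 degrees, less where a joint would pass 70% of its speed; a pose out of reach is approached as far as the arm can. A call with a gripper value outside its range is refused whole. The fingers move at their own pace and stop on an object; "force" is the grip in N (left out, the last holds). Time passes only in rows, so rows that repeat a pose let the fingers close. It gives the time, the measured TCP pose, the force and the opening at its end, in the units of the state.
- bot.observe(): the state, without advancing time (a new reading comes with each control period).
- vision.grab_frame(name): name is "scene" or "side" or "wrist"; returns the picture (400x640x3 uint8, blue, green, red); there is no depth.
- vision.camera_model(name): a dict with "mtx" (3x3 intrinsics, pixels), "T" (4x4, takes a point from camera to world coordinates). Camera axes: x right, y down, z forward; pixel columns grow to the right and rows downward; lengths in m; the calibration is good to about 2 mm. A picture is of the moment at which its call begins: read the wrist's pose just before it. camera_model takes no time and is no camera call; for the wrist camera it gives the pose at the moment of the call.
- job_done(): hands the job in, once; it reports no verdict.
The state is a dict: "clock": time; "qpos": joint angles; "qd": joint speeds; "joint_efforts": joint torques, N m; "position": TCP position; "tool_rot": TCP orientation; "force": force on the tool from outside, world axes, zero at the start; "moment": the same for the moment, N m; "grip_width": finger opening in m.
Only numpy, scipy, OpenCV 4.12 (cv2) and the standard library are available. Lean on these libraries where they do the work, as an engineer would, in place of code of your own. Each camera call takes 0.05 s, during which the arm holds its last target. There are 200 camera calls.

## Working session

There is one attempt and no reset: what is moved stays moved. The work goes in short steps, Python scripts to look and compute and a tool call to move; the robot and the scene stay as the last step left them, time stands still between calls to the robot, and variables do not carry over. Pictures are saved under pics/ and viewed, about 8 in all and at most 12, crops included, and the job is handed in when it is done.

Besides the shell and the picture viewer there is one more tool, called after ">>>" as name(argument=value, ...) on one line, values as JSON. arm_command: Moves the arm, as the interface text tells. Its arguments: {"type":"object","properties":{"gripper":{"type":"array","items":{"type":"number"}},"slide":{"type":"array","items":{"type":"array","items":{"type":"number"}}},"turn":{"type":"array","items":{"type":"array","items":{"type":"number"}}},"force":{"type":"number"}},"required":["gripper","slide","turn"]}

```bash
mkdir -p pics; ls
cat > h.py <<'E'
import numpy as np, cv2
from workcell import bot, vision, job_done
def ray(name,u,v,m=None):
    m=m or vision.camera_model(name); K=np.array(m["mtx"]);T=np.array(m["T"])
    d=T[:3,:3]@np.linalg.solve(K,[u,v,1.]); return T[:3,3],d
def onz(name,u,v,z,m=None):
    o,d=ray(name,u,v,m); return o+d*(z-o[2])/d[2]
def proj(name,p,m=None):
    m=m or vision.camera_model(name); T=np.linalg.inv(np.array(m["T"]))
    c=T[:3,:3]@np.asarray(p,float)+T[:3,3]; q=np.array(m["mtx"])@c; return q[:2]/q[2]
def tri(n1,p1,n2,p2):
    A=np.zeros((3,3));b=np.zeros(3)
    for n,p in((n1,p1),(n2,p2)):
        o,d=ray(n,*p);d/=np.linalg.norm(d);M=np.eye(3)-np.outer(d,d);A+=M;b+=M@o
    return np.linalg.solve(A,b)
E
python3 - <<'E'
from h import *
for n in("scene","side"):
    cv2.imwrite(f"pics/{n}0.png",vision.grab_frame(n)); m=vision.camera_model(n); print(n,np.round(m["mtx"],1).tolist(),np.round(m["T"],3).tolist())
s=bot.observe();print(s)
E
```

```text
pics
scene [[393.2, 0.0, 322.4], [0.0, 393.2, 200.0], [0.0, 0.0, 1.0]] [[0.562, -0.501, 0.658, 0.023], [-0.827, -0.36, 0.432, -0.393], [0.02, -0.787, -0.616, 0.656], [0.0, 0.0, 0.0, 1.0]]
side [[386.8, 0.0, 316.8], [0.0, 386.8, 193.5], [0.0, 0.0, 1.0]] [[0.967, -0.112, 0.23, 0.386], [-0.255, -0.473, 0.844, -0.755], [0.015, -0.874, -0.485, 0.502], [0.0, 0.0, 0.0, 1.0]]
{'clock': 0.1, 'qpos': array([-0.07020246,  0.52194354, -0.03636014,  1.59991828,  0.02123148,
        1.02108709, -0.11282083]), 'qd': array([ 7.18787562e-04, -2.39990325e-03, -2.01535757e-03, -5.28373371e-04,
        9.02257985e-05,  2.72925266e-04, -6.68822242e-04]), 'joint_efforts': array([ 6.00351588e-03, -9.28489351e+01,  1.98515877e+00, -3.70530617e+01,
        1.82421418e-02,  5.33716375e-03, -2.83208755e-05]), 'position': array([ 6.24718988e-01, -2.00989018e-05,  2.30801412e-01]), 'tool_rot': array([-3.14062548e+00,  7.68953676e-05,  1.57081125e+00]), 'force': array([ 1.18435531, -0.89446591,  0.29295415]), 'moment': array([-0.00534989, -0.01154585,  0.00829779]), 'grip_width': 0.0855243555007924}
```

View pics/scene0.png

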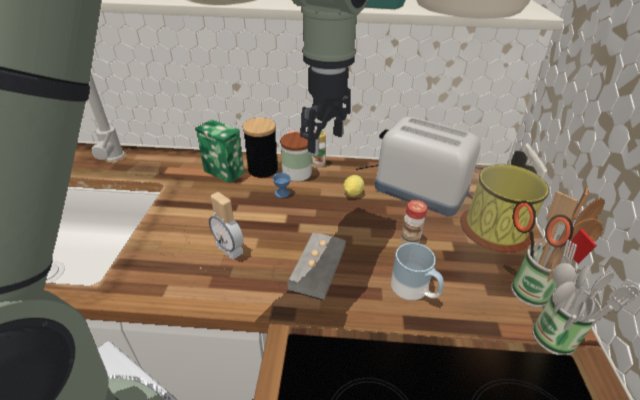

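View pics/side0.png

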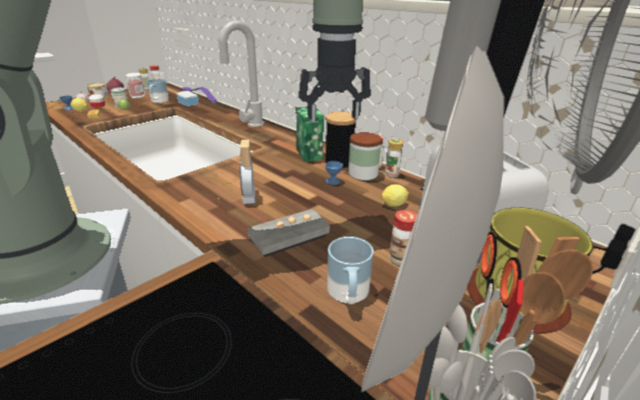

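The scene view shows the gauge at about (225,238), the stone at (317,265) with chips at (311,263), (316,252) and (323,242), the mug at (415,272), the jar at (414,220) and the egg cup at (283,185). In the side view the gauge is at (247,180) and the stone at (290,230).

Run:
```python
from h import *
a=cv2.imread("pics/scene0.png")[185:305,195:355]; b=cv2.imread("pics/side0.png")[130:260,230:340]
a=cv2.resize(a,None,fx=5,fy=5,interpolation=3)[:, :800]
cv2.imwrite("pics/scene0c.png",a)
b=cv2.resize(b,None,fx=4,fy=4,interpolation=3)
w=cv2.resize(vision.grab_frame("wrist"),None,fx=.5,fy=.5)
c=np.zeros((520,780,3),np.uint8);c[:,:440]=b;c[:200,450:770]=w
cv2.imwrite("pics/side0c.png",c)
m=vision.camera_model("wrist");print(np.round(m["T"],3).tolist(),m["mtx"])
```

```text
[[1.0, 0.0, -0.002, 0.625], [-0.0, -0.953, -0.302, 0.077], [-0.002, 0.302, -0.953, 0.374], [0.0, 0.0, 0.0, 1.0]] [[317.46516798   0.         318.77440754]
 [  0.         317.46516798 201.07620971]
 [  0.           0.           1.        ]]
```

View pics/scene0c.png

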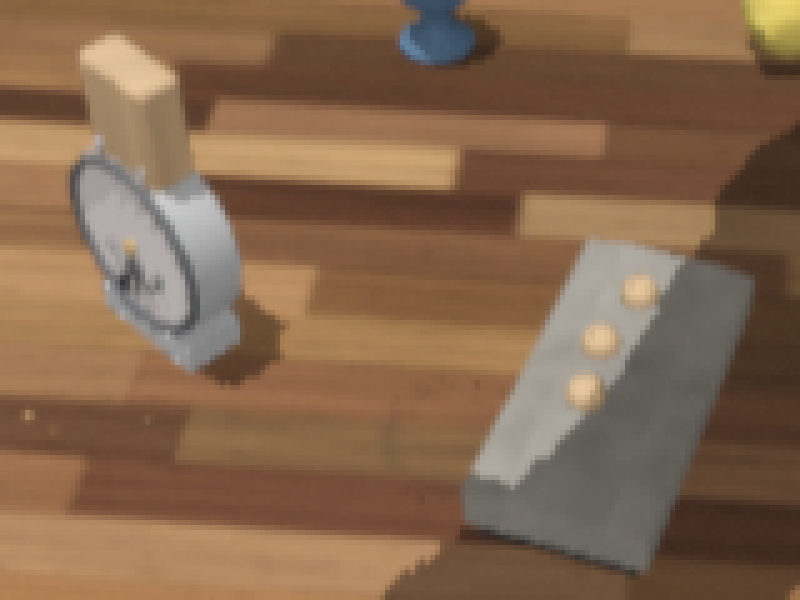

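View pics/side0c.png

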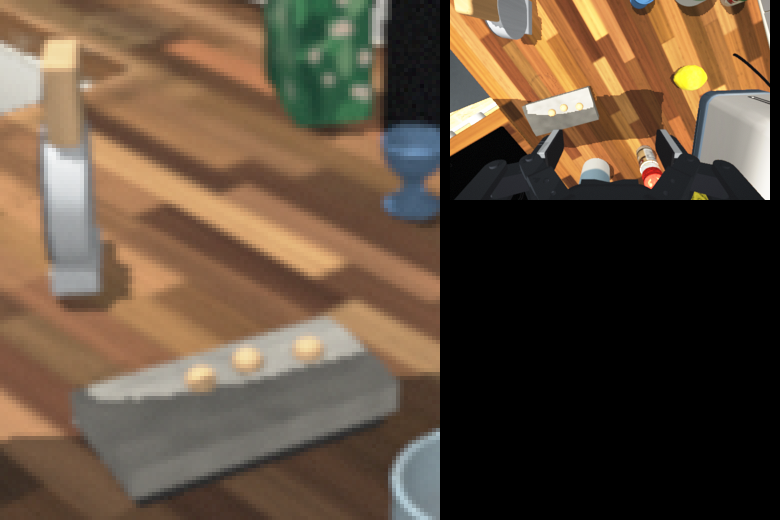

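The crops show the handle's top face at crop corners (80,50), (115,35), (178,72) and (140,97). The chips are at (585,390), (600,340) and (640,291), and the stone's top corners at (592,238), (755,272) and (467,480). The wrist view has the gauge and the stone in it.

Run:
```python
from h import *
S=lambda x,y:(195+x/5-.4,185+y/5-.4); D=lambda x,y:(230+x/4-.4,130+y/4-.4)
print("handle top scene");P=[onz("scene",*S(*p),.153) for p in((80,50),(115,35),(178,72),(140,97))]
print(np.round(P,3),np.round(np.mean(P,0),4))
print("handle top side",np.round([onz("side",*D(*p),.153) for p in((42,70),(45,40),(78,40),(75,72))],3))
print("stone scene",np.round([onz("scene",*S(*p),.031) for p in((592,238),(755,272),(467,480),(655,535))],3),"bottom near R",np.round(onz("scene",*S(645,575),0),3), np.round(onz("scene",*S(465,522),0),3))
print("stone side",np.round([onz("side",*D(*p),.031) for p in((335,318),(398,378),(75,395),(138,470))],3),np.round(onz("side",*D(138,502),0),3),np.round(onz("side",*D(398,410),0),3))
print("chips",np.round([onz("scene",*S(*p),.039) for p in((585,390),(600,340),(640,291))],3),np.round([onz("side",*D(*p),.039) for p in((201,377),(246,358),(308,346))],3))
print("mug",np.round(onz("scene",412,295,0),3),"jar",np.round(onz("scene",412,236,0),3),"egg",np.round(onz("scene",282,195,0),3))
```

```text
handle top scene
[[0.439 0.16  0.153]
 [0.455 0.156 0.153]
 [0.452 0.117 0.153]
 [0.431 0.117 0.153]] [0.4439 0.1376 0.153 ]
handle top side [[0.433 0.111 0.153]
 [0.44  0.159 0.153]
 [0.459 0.155 0.153]
 [0.452 0.103 0.153]]
stone scene [[ 0.577 -0.005  0.031]
 [ 0.602 -0.079  0.031]
 [ 0.429 -0.048  0.031]
 [ 0.45  -0.126  0.031]] bottom near R [ 0.452 -0.121  0.   ] [ 0.431 -0.044  0.   ]
stone side [[ 0.583 -0.007  0.031]
 [ 0.601 -0.077  0.031]
 [ 0.427 -0.052  0.031]
 [ 0.451 -0.126  0.031]] [ 0.451 -0.112  0.   ] [ 0.606 -0.064  0.   ]
chips [[ 0.491 -0.062  0.039]
 [ 0.519 -0.051  0.039]
 [ 0.554 -0.048  0.039]] [[ 0.494 -0.063  0.039]
 [ 0.521 -0.05   0.039]
 [ 0.557 -0.046  0.039]]
mug [ 0.567 -0.265  0.   ] jar [ 0.734 -0.191  0.   ] egg [0.677 0.17  0.   ]
```

>>> arm_command(gripper=[8.5,8.5,8.5,8.5,8.5], slide=[[3,-4,-0.5],[7,-9,-1],[10.5,-14,-1.5],[13,-17,-2],[13.7,-18,-2]], turn=[[0,0,2],[0,0,4],[0,0,6],[0,0,8],[0,0,8]])

```text
clock: 0.78
position: [0.4437, 0.1384, 0.2518]
tool_rot: [3.141, -0.001, 1.433]
force: [0.8, -0.2, 0.3]
grip_width: 0.0851
```

Run:
```python
from h import *
s=bot.observe();print(s["clock"],s["position"],s["tool_rot"],s["qd"].max())
m=vision.camera_model("wrist");f=vision.grab_frame("wrist");cv2.imwrite("pics/w1.png",f)
h=cv2.cvtColor(f,cv2.COLOR_BGR2HSV)
print(np.round(proj("wrist",[.4445,.1365,.153],m)))
print(bot.observe()["position"])
np.savez("w1.npz",mtx=m["mtx"],T=m["T"])
```

```text
0.775 [0.44369711 0.13843928 0.25179697] [ 3.14111038e+00 -5.92441737e-04  1.43343548e+00] 0.10931831577545463
[321. 204.]
[0.44347228 0.13840795 0.25154111]
```

View pics/w1.png

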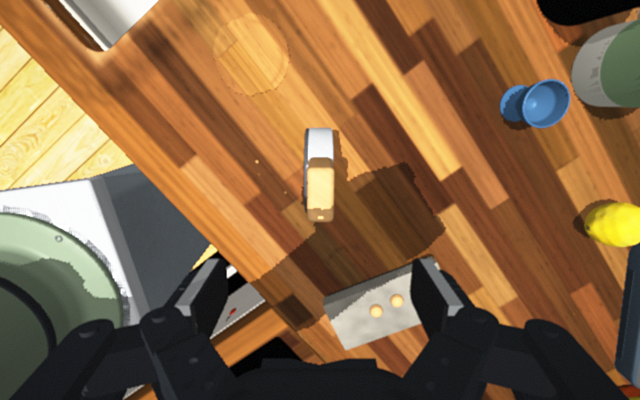

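The wrist view shows the handle's lit top at about (320,187) and almost aligned with the image axes. Next I measure its outline.

Run:
```python
from h import *
f=cv2.imread("pics/w1.png");z=np.load("w1.npz");m={k:z[k] for k in z}
h=cv2.cvtColor(f,cv2.COLOR_BGR2HSV)
for r in (160,175,190,205,212,220): print(r,h[r,296:344:3].tolist())
c=cv2.resize(f[110:240,260:400],None,fx=4,fy=4,interpolation=3);cv2.imwrite("pics/w1c.png",c)
```

```text
160 [[14, 164, 219], [14, 172, 203], [16, 177, 217], [106, 21, 131], [17, 20, 203], [16, 138, 155], [16, 136, 156], [15, 134, 152], [16, 134, 150], [16, 134, 148], [16, 137, 147], [17, 140, 137], [16, 26, 147], [14, 173, 140], [13, 166, 137], [14, 163, 125]]
175 [[12, 173, 183], [12, 173, 181], [12, 173, 184], [114, 26, 137], [22, 108, 254], [27, 71, 255], [27, 69, 255], [26, 74, 255], [26, 79, 254], [25, 79, 254], [26, 76, 254], [25, 79, 254], [19, 119, 245], [15, 167, 124], [16, 171, 125], [14, 172, 132]]
190 [[12, 168, 191], [12, 171, 207], [12, 179, 140], [108, 26, 119], [20, 115, 251], [25, 85, 254], [26, 79, 254], [26, 76, 254], [26, 80, 254], [26, 80, 254], [26, 79, 254], [25, 80, 254], [20, 113, 251], [15, 172, 110], [14, 178, 126], [15, 177, 124]]
205 [[15, 165, 155], [15, 163, 164], [15, 165, 151], [160, 14, 53], [21, 114, 254], [25, 82, 254], [25, 79, 255], [26, 75, 255], [26, 75, 255], [25, 84, 254], [24, 84, 254], [24, 90, 254], [17, 131, 218], [12, 167, 96], [15, 173, 112], [15, 176, 126]]
212 [[16, 164, 179], [15, 161, 169], [15, 165, 156], [15, 147, 128], [16, 128, 176], [16, 130, 198], [17, 131, 194], [16, 130, 187], [17, 130, 186], [16, 132, 186], [16, 130, 186], [16, 128, 189], [16, 133, 163], [11, 169, 104], [12, 167, 98], [14, 174, 98]]
220 [[15, 165, 170], [15, 166, 180], [15, 166, 180], [15, 165, 167], [15, 149, 152], [16, 132, 164], [16, 129, 176], [15, 131, 177], [16, 134, 177], [16, 132, 179], [16, 133, 176], [16, 134, 164], [14, 153, 113], [11, 166, 95], [12, 174, 95], [11, 171, 103]]
```

View pics/w1c.png

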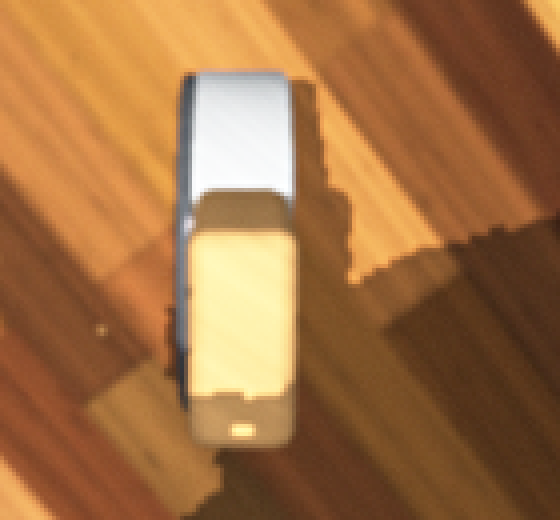

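The handle's top face spans crop (188..297, 228..447). Its centre is at full-image (320.6,194.5), and it is aligned to the tool within about 1°.

```bash
cat >> h.py <<'E'
from scipy.spatial.transform import Rotation as Ro
def tool(s=None):
    s=s or bot.observe(); return np.array(s["position"]),Ro.from_euler("xyz",s["tool_rot"])
def go(p,yaw=None,tilt=0):
    "slide cm, turn deg to reach world p with gauge yaw (deg) & lean to the left (deg)"
    p0,R0=tool(); R=R0
    if yaw is not None:
        R=Ro.from_euler("z",yaw,degrees=True)*Ro.from_euler("x",-tilt,degrees=True)*Ro.from_euler("xyz",[180,0,90],degrees=True)
    return np.round(R0.inv().apply(np.asarray(p)-p0)*100,2),np.round((R0.inv()*R).as_rotvec(degrees=True),2)
E
python3 - <<'E'
from h import *
z=np.load("w1.npz");m={k:z[k] for k in z}
E=lambda x,y:(260+x/4-.4,110+y/4-.4)
P=[onz("wrist",*E(*p),.153,m)for p in((242.5,338),(190,338),(297,338),(243,228),(243,447))];print(np.round(P,4))
d=P[3]-P[4];print(np.degrees(np.arctan2(-d[0],d[1])))
c=P[0];print(go([c[0],c[1],.155]),go([c[0],c[1],.112]))
E
```

```text
[[0.4454 0.1446 0.153 ]
 [0.4351 0.1461 0.153 ]
 [0.4561 0.1431 0.153 ]
 [0.4485 0.1665 0.153 ]
 [0.4423 0.1217 0.153 ]]
-7.80720119512804
(array([0.64, 0.1 , 9.65]), array([0., 0., 0.])) (array([ 0.64,  0.1 , 13.95]), array([0., 0., 0.]))
```

>>> arm_command(gripper=[8.5,8.5,8.5,8.5,8.5], slide=[[0.5,0.1,4],[0.5,0.1,8],[0.5,0.1,12],[0.5,0.1,13.9],[0.5,0.1,13.9]], turn=[[0,0,0],[0,0,0],[0,0,0],[0,0,0],[0,0,0]])

```text
clock: 1.45
position: [0.4466, 0.1408, 0.111]
tool_rot: [-3.139, 0.002, 1.43]
force: [0.5, -1.1, 1.0]
grip_width: 0.0851
```

>>> arm_command(gripper=[5,3,1.5,1.5,1.5], slide=[[0,0,0],[0,0,0],[0,0,0],[0,0,0],[0,0,0]], turn=[[0,0,0],[0,0,0],[0,0,0],[0,0,0],[0,0,0]], force=60)

```text
clock: 2.08
position: [0.4465, 0.1419, 0.1128]
tool_rot: [-3.141, -0.0, 1.431]
force: [-3.6, 0.8, 11.1]
grip_width: 0.0214
```

>>> arm_command(gripper=[1.5,1.5,1.5,1.5,1.5], slide=[[0,0,-1.5],[0,0,-4],[0,0,-7],[0,0,-8],[0,0,-8]], turn=[[0,0,0],[0,0,0],[0,0,0],[0,0,0],[0,0,0]])

```text
clock: 2.7
position: [0.4468, 0.1418, 0.1926]
tool_rot: [3.141, -0.0, 1.431]
force: [-0.5, 0.1, -4.6]
grip_width: 0.0212
```

Run:
```python
from h import *
s=bot.observe();print(s["clock"],s["position"],s["tool_rot"],s["force"],s["grip_width"])
a=vision.grab_frame("scene");b=vision.grab_frame("side");cv2.imwrite("pics/s2.png",a);cv2.imwrite("pics/d2.png",b)
p=s["position"]-[0,0,.055]
u=proj("scene",p).astype(int);v=proj("side",p).astype(int);print(u,v)
g=lambda i,u:cv2.resize(i[max(u[1]-50,0):,max(u[0]-40,0):][:100,:80],(400,500),interpolation=3)
c=np.hstack([g(a,u),g(b,v)]);cv2.imwrite("pics/g2.png",c)
```

```text
2.7 [0.44680412 0.14179353 0.19262551] [ 3.14073003e+00 -4.66972182e-04  1.43106193e+00] [-0.51773812  0.05817243 -4.5926561 ] 0.02121799114243598
[220 201] [244 147]
```

View pics/g2.png

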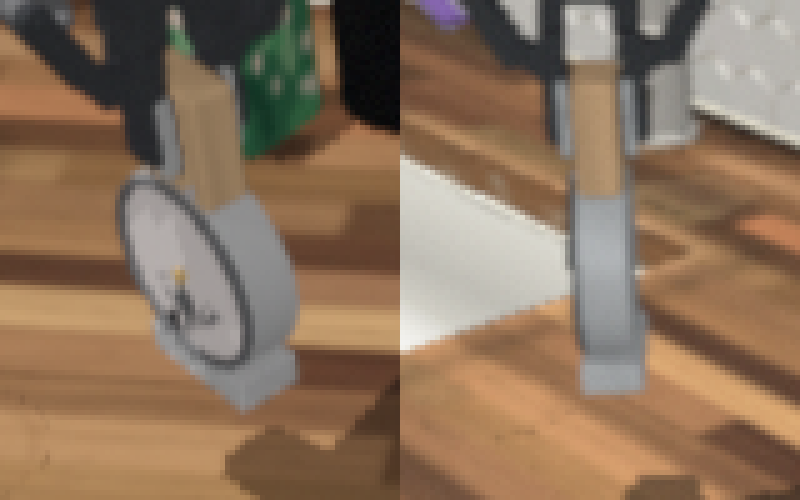

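The gauge is held straight and square, and the grip is 21 mm wide. Next I bring it near the scene camera and lean it about 18°, to read the mark and pointer in the air.

Run:
```python
from h import *
print(go([.39,-.25,.42],20,18))
```

```text
(array([-39.58,  -0.14, -22.82]), array([ -4.46, -17.62, -27.76]))
```

>>> arm_command(gripper=[1.5,1.5,1.5,1.5,1.5], slide=[[-1.5,0,-3],[-5,0,-7],[-10,0,-11],[-15,0,-15],[-20,0,-18]], turn=[[0,0,-3],[0,0,-9],[0,0,-15],[0,0,-21],[0,0,-28]])

```text
clock: 3.42
position: [0.4183, -0.0577, 0.3729]
tool_rot: [-3.141, -0.0, 1.924]
force: [1.9, 0.5, -4.1]
grip_width: 0.021
```

Run:
```python
from h import *
print(tool()[0],go([.39,-.25,.42],20,18))
```

```text
[ 0.41829462 -0.05766789  0.3728663 ] (array([-17.07,  -9.31,  -4.71]), array([ 1.000e-02, -1.802e+01,  2.400e-01]))
```

>>> arm_command(gripper=[1.5,1.5,1.5,1.5,1.5], slide=[[-4,-2,-1],[-9,-4.5,-2],[-13,-7,-3.5],[-16,-8.5,-4.5],[-17,-9.3,-4.7]], turn=[[0,-5,0],[0,-10,0],[0,-14,0],[0,-17,0],[0,-18,0]])

```text
clock: 4.05
position: [0.389, -0.2488, 0.4187]
tool_rot: [-3.141, 0.314, 1.919]
force: [0.3, 0.1, -4.3]
grip_width: 0.0214
```

>>> arm_command(gripper=[1.5,1.5,1.5,1.5,1.5], slide=[[0,0,0],[0,0,0],[0,0,0],[0,0,0],[0,0,0]], turn=[[0,0,0],[0,0,0],[0,0,0],[0,0,0],[0,0,0]])

```text
clock: 4.68
position: [0.3897, -0.2476, 0.4193]
tool_rot: [-3.142, 0.314, 1.92]
force: [-0.4, 0.3, -4.1]
grip_width: 0.0213
```

>>> arm_command(gripper=[1.5,1.5,1.5,1.5,1.5], slide=[[0,0,0],[0,0,0],[0,0,0],[0,0,0],[0,0,0]], turn=[[0,0,0],[0,0,0],[0,0,0],[0,0,0],[0,0,0]])

```text
clock: 5.3
position: [0.3896, -0.2478, 0.4193]
tool_rot: [-3.142, 0.314, 1.92]
force: [0.6, -0.3, -5.4]
grip_width: 0.0213
```

```bash
cat >> h.py <<'E'
L=.1128
def dial():
    "dial-face rectified view: pixel (300+6000*y... ) built from the tool pose; returns picture, tilt"
    s=bot.observe();p,R=tool(s);f=vision.grab_frame("scene")
    gx,gy,gz=R.apply([0,1,0]),R.apply([1,0,0]),R.apply([0,0,-1])
    c=p+gz*(.058-L)-gx*.012
    src=np.float32([proj("scene",c+gy*a+gz*b) for a,b in((.05,.05),(-.05,.05),(-.05,-.05),(.05,-.05))])
    H=cv2.getPerspectiveTransform(src,np.float32([(0,0),(500,0),(500,500),(0,500)]))
    return cv2.warpPerspective(f,H,(500,500),flags=cv2.INTER_CUBIC),f,np.degrees(np.arcsin(gz[1]*np.cos(0))),gz,src
E
python3 - <<'E'
from h import *
w,f,_,gz,src=dial();s=bot.observe();print(s["clock"],s["position"],s["force"],s["grip_width"],np.degrees(np.arccos(gz[2])),src.mean(0))
x,y=src.mean(0).astype(int)
r=cv2.resize(f[max(y-50,0):y+50,max(0,x-30):x+30],(300,500),interpolation=3);cv2.imwrite("pics/m1.png",np.hstack([w,r]));cv2.imwrite("pics/m1w.png",w)
E
```

```text
5.35 [ 0.38956833 -0.24781241  0.41929071] [-0.51353627  0.47387438 -4.85028832] 0.021247558205784865 18.00102016942162 [401.88474 199.17004]
```

View pics/m1.png

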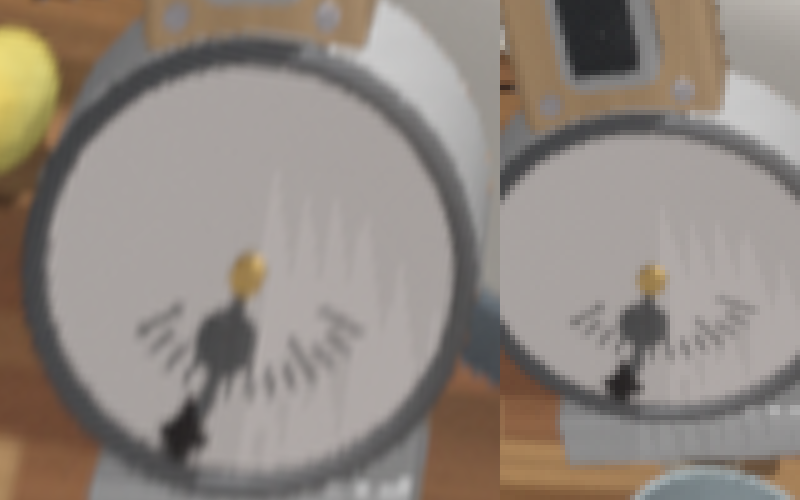

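In the rectified dial view the boss is at (248,273), the rim centre at about (250,264) and the pointer disk at (225,342), which reads about 18°. The black arrowhead is at (183,430), about 22–23°. Next I measure it numerically.

```bash
cat >> h.py <<'E'
def blobs(w):
    h=cv2.cvtColor(w,cv2.COLOR_BGR2HSV);g=w.max(2)
    # white face
    fm=((g>135)&(h[...,1]<60)).astype(np.uint8)
    n,l,st,ce=cv2.connectedComponentsWithStats(cv2.morphologyEx(fm,cv2.MORPH_OPEN,np.ones((9,9))))
    i=l[200,250]; cn=max(cv2.findContours((l==i).astype(np.uint8),0,2)[0],key=cv2.contourArea)
    e=cv2.fitEllipse(cv2.convexHull(cn))
    om=(h[...,0]>12)&(h[...,0]<30)&(h[...,1]>90);om[:200]=0;om[340:]=0;om[:,:200]=0;om[:,300:]=0
    b=np.argwhere(om).mean(0)[::-1]
    yy,xx=np.mgrid[:500,:500];rr=np.hypot(xx-e[0][0],yy-e[0][1])
    km=(g<55)&(rr<185)&(rr>130)&(yy>300); k=np.argwhere(km)
    return e,b,k.mean(0)[::-1] if len(k) else None,len(k),km
E
python3 - <<'E'
from h import *
w=cv2.imread("pics/m1w.png");e,b,k,n,km=blobs(w);print(e,b,k,n)
for c in(np.array(e[0]),b):
    d=k-c;print("mark from",c,np.degrees(np.arctan2(-d[0],d[1])),np.hypot(*d)/5)
# angular darkness profile
g=w.max(2).astype(np.float32)
for r in(110,125,135,145,155,165,175,185):
    row=[]
    for a in range(8,36,2):
        t=np.radians(a);row.append(int(cv2.getRectSubPix(g,(1,1),(float(e[0][0]-r*np.sin(t)),float(e[0][1]+r*np.cos(t))))[0,0]))
    print(r/5,row)
E
```

```text
((249.56175231933594, 269.3992919921875), (403.0834045410156, 406.6593017578125), 151.16787719726562) [246.82685905 275.43174251] [184.66918429 427.63746224] 662
mark from [249.56175232 269.39929199] 22.29825333476125 34.20547553093624
mark from [246.82685905 275.43174251] 22.21409102712169 32.88170168876333
22.0 [138, 111, 106, 103, 89, 78, 82, 101, 124, 137, 126, 114, 135, 160]
25.0 [158, 134, 147, 143, 108, 84, 92, 126, 154, 165, 152, 128, 142, 165]
27.0 [165, 157, 162, 145, 107, 83, 87, 114, 138, 143, 151, 154, 164, 167]
29.0 [167, 168, 168, 155, 119, 86, 80, 76, 77, 110, 153, 164, 168, 168]
31.0 [167, 167, 167, 167, 138, 92, 60, 45, 49, 99, 147, 167, 168, 167]
33.0 [167, 167, 167, 159, 127, 77, 46, 39, 44, 80, 134, 163, 168, 168]
35.0 [166, 167, 167, 127, 80, 51, 42, 40, 38, 49, 88, 141, 163, 168]
37.0 [167, 168, 165, 143, 97, 71, 45, 39, 39, 49, 84, 143, 164, 168]
```

>>> arm_command(gripper=[1.5,1.5,1.5,1.5,1.5], slide=[[0,0,0],[0,0,0],[0,0,0],[0,0,0],[0,0,0]], turn=[[0,-1.1,0],[0,-2.2,0],[0,-3.3,0],[0,-4.2,0],[0,-4.2,0]])

```text
clock: 5.98
position: [0.3896, -0.2476, 0.4193]
tool_rot: [3.142, 0.388, 1.92]
force: [0.3, -0.8, -3.9]
grip_width: 0.0215
```

>>> arm_command(gripper=[1.5,1.5,1.5,1.5,1.5], slide=[[0,0,0],[0,0,0],[0,0,0],[0,0,0],[0,0,0]], turn=[[0,0,0],[0,0,0],[0,0,0],[0,0,0],[0,0,0]])

```text
clock: 6.6
position: [0.3896, -0.2478, 0.4193]
tool_rot: [-3.142, 0.387, 1.92]
force: [-0.4, -0.3, -3.9]
grip_width: 0.021
```

>>> arm_command(gripper=[1.5,1.5,1.5,1.5,1.5], slide=[[0,0,0],[0,0,0],[0,0,0],[0,0,0],[0,0,0]], turn=[[0,0,0],[0,0,0],[0,0,0],[0,0,0],[0,0,0]])

```text
clock: 7.22
position: [0.3896, -0.2478, 0.4193]
tool_rot: [3.142, 0.387, 1.92]
force: [0.4, 0.3, -4.4]
grip_width: 0.0213
```

```bash
cat >> h.py <<'E'
def profile(w,c,rs=(95,105,115,125,130,135,145,155,165,175)):
    g=w.max(2).astype(np.float32);A=np.arange(2,42,.5);out=[]
    for r in rs:
        t=np.radians(A);v=cv2.remap(g,(c[0]-r*np.sin(t)).astype(np.float32)[None],(c[1]+r*np.cos(t)).astype(np.float32)[None],1)[0]
        d=np.clip(165-v-35,0,None);i=np.argmax(d*(abs(A-21)<8));lo=hi=i
        while lo>0 and d[lo-1]>0:lo-=1
        while hi<len(d)-1 and d[hi+1]>0:hi+=1
        q=slice(lo,hi+1);out.append((r/5,round(float((A[q]*d[q]).sum()/d[q].sum()),1),A[lo],A[hi],int(v[i])))
    return out
E
python3 - <<'E'
from h import *
w,f,_,gz,src=dial();s=bot.observe();print(s["clock"],np.degrees(np.arccos(gz[2])))
cv2.imwrite("pics/m2w.png",w);e,b,k,n,km=blobs(w);print(e,b,k,n)
w1=cv2.imread("pics/m1w.png");e1=blobs(w1)[0]
for a,b in zip(profile(w1,e1[0]),profile(w,e[0])):print(a,b)
E
```

```text
7.275 22.197973357970312
((248.29037475585938, 269.5495910644531), (402.64361572265625, 407.29693603515625), 158.27003479003906) [245.16365462 275.60140562] [181.76402321 430.57833656] 517
(19.0, 18.9, np.float64(2.0), np.float64(35.5), 73) (19.0, 22.7, np.float64(2.0), np.float64(40.5), 78)
(21.0, 19.2, np.float64(7.5), np.float64(32.5), 75) (21.0, 22.2, np.float64(9.0), np.float64(35.0), 79)
(23.0, 17.6, np.float64(9.5), np.float64(22.5), 80) (23.0, 23.7, np.float64(18.5), np.float64(31.5), 84)
(25.0, 18.5, np.float64(15.0), np.float64(22.0), 83) (25.0, 22.7, np.float64(19.5), np.float64(26.5), 84)
(26.0, 18.7, np.float64(15.0), np.float64(22.0), 82) (26.0, 22.6, np.float64(19.5), np.float64(26.0), 84)
(27.0, 18.8, np.float64(15.0), np.float64(23.0), 81) (27.0, 22.6, np.float64(19.0), np.float64(27.0), 81)
(29.0, 21.3, np.float64(16.0), np.float64(26.5), 75) (29.0, 22.4, np.float64(18.0), np.float64(27.0), 73)
(31.0, 21.9, np.float64(16.5), np.float64(26.5), 41) (31.0, 22.4, np.float64(18.0), np.float64(27.0), 57)
(33.0, 22.0, np.float64(16.0), np.float64(27.5), 39) (33.0, 22.4, np.float64(17.0), np.float64(28.0), 43)
(35.0, 21.8, np.float64(14.0), np.float64(29.0), 38) (35.0, 22.2, np.float64(14.5), np.float64(29.5), 44)
```

View pics/m2w.png

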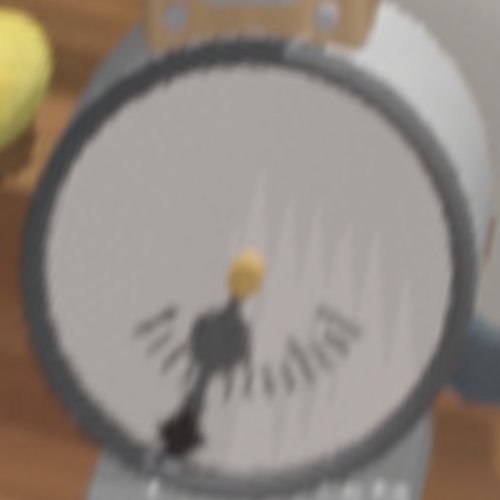

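At 22.2° lean the pointer and mark coincide within about 0.4°, with the mark at about 22.0°. Now I go to the wipe start, upright behind chip_1.

Run:
```python
from h import *
print(go([.44,-.10,.28],16.5,0))
```

```text
(array([16.53,  9.79,  8.3 ]), array([ 0.68, 22.19,  3.45]))
```

>>> arm_command(gripper=[1.5,1.5,1.5,1.5,1.5], slide=[[2.5,1.5,1],[6.5,4,3],[11,6.5,5.5],[15,9,7.5],[16.5,9.8,8.3]], turn=[[0,4,0.5],[0,10,1.5],[0.5,16,2.5],[0.6,21,3.2],[0.7,22.2,3.4]])

```text
clock: 7.9
position: [0.4404, -0.0992, 0.2784]
tool_rot: [-3.139, -0.002, 1.86]
force: [0.1, -0.7, -4.1]
grip_width: 0.0214
```

Run:
```python
from h import *
print(tool()[0],tool()[1].as_euler("xyz"),go([.453,-.0763,.16],16.5,0))
```

```text
[ 0.44035497 -0.09919077  0.27842258] [-3.13888045e+00 -2.05436158e-03  1.86029973e+00] (array([ 1.81,  1.9 , 11.84]), array([-0.16, -0.12,  0.09]))
```

>>> arm_command(gripper=[1.5,1.5,1.5,1.5,1.5], slide=[[0.8,0.9,3],[1.8,1.9,6.5],[1.8,1.9,9.5],[1.8,1.9,11.5],[1.8,1.9,11.8]], turn=[[0,0,0],[0,0,0],[0,0,0],[0,0,0],[0,0,0]])

```text
clock: 8.52
position: [0.4529, -0.0778, 0.1617]
tool_rot: [-3.14, 0.0, 1.86]
force: [0.5, 0.3, -3.0]
grip_width: 0.0214
```

Run:
```python
from h import *
s=bot.observe();print(s["clock"],s["position"],s["force"],go([.453,-.0763,.1483],16.5,0))
b=vision.grab_frame("side");a=vision.grab_frame("scene")
c=np.hstack([cv2.resize(a[180:310,250:360],(440,520),interpolation=3),cv2.resize(b[130:260,235:325],(360,520),interpolation=3)]);cv2.imwrite("pics/p3.png",c)
```

```text
8.525 [ 0.45290709 -0.07784568  0.16170451] [ 0.46769143  0.28199735 -3.01764047] (array([0.15, 0.06, 1.34]), array([-0.09,  0.02,  0.07]))
```

View pics/p3.png

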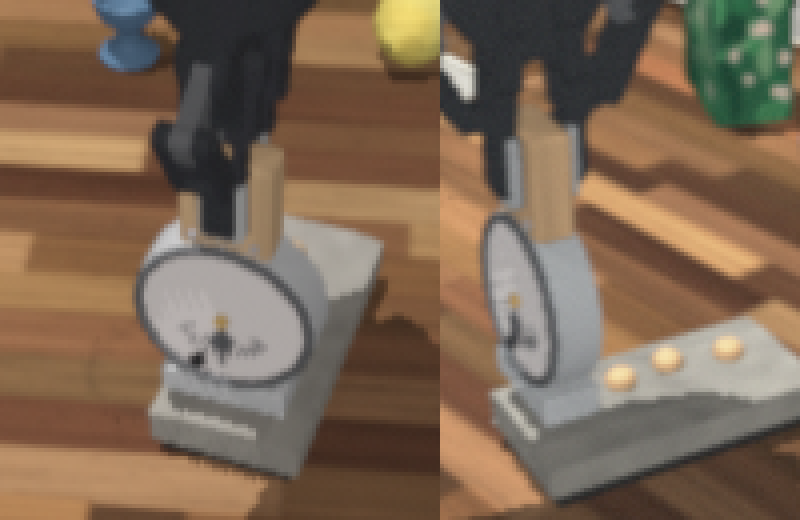

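The foot is square on the stone, behind chip_1, and the three chips ahead are at (620,377), (667,358) and (727,347). Now I lower to about 1.5 mm and sweep along the stone.

>>> arm_command(gripper=[1.5,1.5,1.5,1.5,1.5], slide=[[0.1,0,0.5],[0.1,0,1.0],[0.1,0,1.3],[0.1,0.4,1.3],[0.1,1.1,1.3]], turn=[[0,0,0],[0,0,0],[0,0,0],[0,0,0],[0,0,0]])

```text
clock: 9.25
position: [0.4639, -0.0734, 0.1492]
tool_rot: [-3.141, -0.0, 1.859]
force: [0.5, 0.0, -4.1]
grip_width: 0.0211
```

>>> arm_command(gripper=[1.5,1.5,1.5,1.5,1.5], slide=[[0,0.8,0],[0,1.6,0],[0,2.4,0],[0,3.2,0],[0,4,0]], turn=[[0,0,0],[0,0,0],[0,0,0],[0,0,0],[0,0,0]])

```text
clock: 9.88
position: [0.5023, -0.0619, 0.149]
tool_rot: [-3.141, -0.0, 1.86]
force: [-0.2, 0.4, -4.5]
grip_width: 0.0213
```

Run:
```python
from h import *
s=bot.observe();print(s["clock"],s["position"],s["tool_rot"],s["force"],go([.592,-.035,.1483],16.5,0))
b=vision.grab_frame("side");cv2.imwrite("pics/d4.png",b)
h=cv2.cvtColor(b,cv2.COLOR_BGR2HSV);m=((abs(h[...,0].astype(int)-14)<8)&(h[...,1]>60)&(h[...,1]<140)&(h[...,2]>190)).astype(np.uint8);m[:190]=0
n,l,st,ce=cv2.connectedComponentsWithStats(m)
print([(st[i].tolist(),ce[i].round(1).tolist(),onz("side",*ce[i],.039).round(3)[:2]) for i in range(1,n) if st[i][4]>6][:12])
```

```text
9.875 [ 0.50226727 -0.06190563  0.14903192] [-3.14093595e+00 -9.08306709e-05  1.85969760e+00] [-0.2200359   0.35959446 -4.46305564] (array([0.02, 9.37, 0.07]), array([-0.04, -0.01,  0.05]))
[([66, 190, 7, 10, 15], [68.6, 195.0], array([0.023, 0.179])), ([240, 190, 28, 16, 232], [256.4, 196.0], array([0.46 , 0.071])), ([294, 190, 21, 9, 106], [305.0, 193.2], array([0.578, 0.058])), ([153, 192, 104, 61, 1305], [209.8, 224.3], array([ 0.348, -0.029])), ([70, 201, 8, 13, 32], [73.6, 207.5], array([0.05 , 0.113])), ([318, 207, 11, 6, 17], [322.9, 209.2], array([ 0.601, -0.026])), ([406, 212, 8, 7, 30], [410.3, 214.9], array([ 0.786, -0.095])), ([298, 215, 4, 4, 12], [299.1, 216.3], array([ 0.541, -0.043])), ([303, 214, 8, 6, 31], [306.2, 216.6], array([ 0.556, -0.047])), ([399, 214, 8, 6, 29], [402.3, 216.4], array([ 0.766, -0.097])), ([349, 226, 21, 11, 83], [360.0, 230.9], array([ 0.653, -0.128])), ([526, 226, 15, 16, 58], [532.9, 233.7], array([ 1.005, -0.224]))]
```

>>> arm_command(gripper=[1.5,1.5,1.5,1.5,1.5], slide=[[0,0.8,0.05],[0,1.6,0.05],[0,2.4,0.05],[0,3.2,0.05],[0,4,0.05]], turn=[[0,0,0],[0,0,0],[0,0,0],[0,0,0],[0,0,0]])

```text
clock: 10.55
position: [0.5406, -0.0505, 0.1485]
tool_rot: [-3.141, -0.0, 1.86]
force: [-0.6, -0.2, -4.3]
grip_width: 0.0215
```

>>> arm_command(gripper=[1.5,1.5,1.5,1.5,1.5], slide=[[0,0.8,0],[0,1.6,0],[0,2.4,0],[0,3.2,0],[0,4,0]], turn=[[0,0,0],[0,0,0],[0,0,0],[0,0,0],[0,0,0]])

```text
clock: 11.18
position: [0.579, -0.0391, 0.1485]
tool_rot: [-3.141, -0.0, 1.86]
force: [0.1, 0.7, -3.5]
grip_width: 0.0214
```

>>> arm_command(gripper=[1.5,1.5,1.5,1.5,1.5], slide=[[0,0.8,0],[0,1.6,0],[0,2.2,0],[0,2.2,0],[0,2.2,-1]], turn=[[0,0,0],[0,0,0],[0,0,0],[0,0,0],[0,0,0]])

```text
clock: 11.8
position: [0.5989, -0.0331, 0.1583]
tool_rot: [-3.139, -0.0, 1.859]
force: [-0.6, 0.1, -3.9]
grip_width: 0.0213
```

Run:
```python
from h import *
s=bot.observe();print(s["clock"],s["position"],s["tool_rot"],s["force"],go([.592,-.035,.30],16.5,0))
print(go([.51,-.065,.25],16.5,0))
```

```text
11.8 [ 0.59892527 -0.03311282  0.15828074] [-3.13948351e+00 -4.69745997e-04  1.85948338e+00] [-0.55044268  0.12993391 -3.90449189] (array([  0.02,  -0.75, -14.17]), array([-0.12, -0.03,  0.04]))
(array([-0.52, -9.45, -9.15]), array([-0.12, -0.03,  0.04]))
```

>>> arm_command(gripper=[1.5,1.5,1.5,1.5,1.5], slide=[[0,0,-2],[-0.2,-2,-5],[-1,-5,-8],[-2,-8,-9],[-2.2,-9,-9.2]], turn=[[0,0,0],[0,0,0],[0,0,0],[0,0,0],[0,0,0]])

```text
clock: 12.42
position: [0.5186, -0.0811, 0.2522]
tool_rot: [3.141, 0.001, 1.858]
force: [0.9, 0.6, -4.4]
grip_width: 0.0215
```

Run:
```python
from h import *
s=bot.observe();print(s["clock"],s["position"],s["force"],s["grip_width"])
b=vision.grab_frame("side");a=vision.grab_frame("scene");cv2.imwrite("pics/s5.png",a);cv2.imwrite("pics/d5.png",b)
c=np.hstack([cv2.resize(a[180:310,270:380],(395,468),interpolation=3),cv2.resize(b[150:260,245:345],(405,468),interpolation=3)]);cv2.imwrite("pics/p5.png",c)
```

```text
12.425 [ 0.51855971 -0.08107153  0.25215177] [ 0.8966517   0.57894654 -4.35197815] 0.02149865858063623
```

View pics/p5.png

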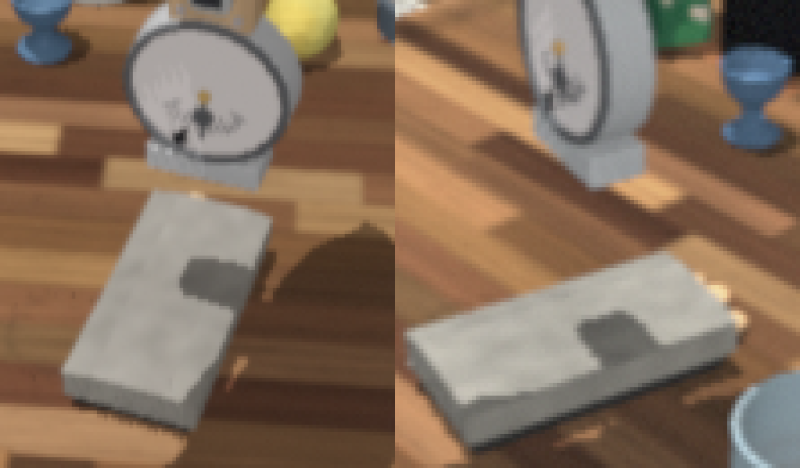

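The stone's top is clear. The three chips lie beyond its far end, at crop (700,280), (715,293) and (738,318) in the side view. Next I check that they are at worktop height and work out the placing.

Run:
```python
from h import *
for u,v in((700,280),(715,293),(738,318)):
    p=(245+(u-395)/4.05,150+v/4.255); 
    for z in(.005,.039):
        q=onz("side",*p,z)-[.5125,-.066,0]; print(z,np.round([q[0]*.959+q[1]*.284,-q[0]*.284+q[1]*.959],3),end=" ")
    print()
for u,v in((150,192),(270,212),(65,372),(197,395)):
    print(np.round(onz("scene",270+u/3.59,180+v/3.6,.031),4))
for u,v in((668,252),(738,318),(408,330),(473,407)):
    print(np.round(onz("side",245+(u-395)/4.05,150+v/4.255,.031),4))
C=np.array([.5125,-.066]);t=np.array([-.284,.959]);p=C-.016*t
print(p,go([*p,.152],16.5,0))
```

```text
0.005 [0.105 0.038] 0.039 [ 0.076 -0.007] 
0.005 [0.105 0.022] 0.039 [ 0.076 -0.022] 
0.005 [ 0.103 -0.006] 0.039 [ 0.074 -0.048] 
[ 0.5721 -0.0052  0.031 ]
[ 0.6014 -0.0785  0.031 ]
[ 0.4235 -0.0521  0.031 ]
[ 0.4529 -0.1221  0.031 ]
[ 0.5804 -0.0075  0.031 ]
[ 0.6012 -0.0795  0.031 ]
[ 0.4271 -0.0489  0.031 ]
[ 0.4515 -0.1214  0.031 ]
[ 0.517044 -0.081344] (array([-0.05, -0.24,  9.93]), array([ 0.02,  0.01, -0.01]))
```

The chips are on the worktop, about 24 mm past the stone's end. Now I set the foot down.

>>> arm_command(gripper=[1.5,1.5,1.5,1.5,1.5], slide=[[0,-0.2,3],[0,-0.2,6],[0,-0.2,8.5],[0,-0.2,9.8],[0,-0.2,10]], turn=[[0,0,0],[0,0,0],[0,0,0],[0,0,0],[0,0,0]])

```text
clock: 13.15
position: [0.5177, -0.0799, 0.15]
tool_rot: [-3.14, -0.001, 1.86]
force: [-0.3, 0.6, -4.1]
grip_width: 0.0213
```

>>> arm_command(gripper=[1.5,1.5,1.5], slide=[[0,0,0.1],[0,0,0.2],[0,0,0.3]], turn=[[0,0,0],[0,0,0],[0,0,0]])

```text
clock: 13.52
position: [0.5179, -0.0803, 0.148]
tool_rot: [3.141, 0.0, 1.86]
force: [-0.3, 0.7, -5.1]
grip_width: 0.0216
```

>>> arm_command(gripper=[1.5,1.5,1.5], slide=[[0,0,0.05],[0,0,0.1],[0,0,0.1]], turn=[[0,0,0],[0,0,0],[0,0,0]])

```text
clock: 13.9
position: [0.5177, -0.0804, 0.1468]
tool_rot: [-3.141, 0.0, 1.859]
force: [-0.8, -0.5, 3.9]
grip_width: 0.0214
```

>>> arm_command(gripper=[1.5,1.5], slide=[[0,0,0.05],[0,0,0.05]], turn=[[0,0,0],[0,0,0]])

```text
clock: 14.15
position: [0.5179, -0.0805, 0.1468]
tool_rot: [3.141, 0.0, 1.859]
force: [-3.0, -0.6, 13.3]
grip_width: 0.0212
```

Light contact came at TCP z = 0.147, as predicted. Next I rock about the left foot edge: 22° in all, pivot about 33 mm left and 113 mm below the TCP, easing off the pressure slightly.

>>> arm_command(gripper=[1.5,1.5,1.5,1.5,1.5], slide=[[0.87,0,-0.29],[1.76,0,-0.44],[2.66,0,-0.53],[3.57,0,-0.54],[4.47,0,-0.49]], turn=[[0,-4.4,0],[0,-8.8,0],[0,-13.2,0],[0,-17.6,0],[0,-22,0]])

```text
clock: 14.78
position: [0.5051, -0.0368, 0.1512]
tool_rot: [3.141, 0.386, 1.86]
force: [-0.3, 0.3, -5.0]
grip_width: 0.0214
```

>>> arm_command(gripper=[1.5,1.5,1.5,1.5], slide=[[0,0,0],[0,0,0],[0,0,0],[0,0,0]], turn=[[0,0,0],[0,0,0],[0,0,0],[0,0,0]])

```text
clock: 15.28
position: [0.5048, -0.0382, 0.151]
tool_rot: [-3.141, 0.383, 1.858]
force: [0.4, 0.1, -2.7]
grip_width: 0.0211
```

Run:
```python
from h import *
s=bot.observe();p,R=tool(s);gz=R.apply([0,0,-1]);gy=R.apply([1,0,0]);print(s["clock"],p,s["force"],s["moment"],np.degrees(np.arccos(gz[2])),s["grip_width"])
print("edge est",p-gz*L+gy*.0325, "world down in tool (cm per mm):",R.inv().apply([0,0,-.1]))
```

```text
15.275 [ 0.50482797 -0.0382365   0.15098236] [ 0.37946097  0.09006737 -2.66241754] [0.81245817 0.19113667 0.03158554] 21.96655652891818 0.021077442638404994
edge est [ 0.50818795 -0.04981284  0.03421426] world down in tool (cm per mm): [3.74065014e-02 4.89014988e-05 9.27402354e-02]
```

>>> arm_command(gripper=[1.5,1.5,1.5,1.5], slide=[[0.004,0,0.01],[0.008,0,0.02],[0.008,0,0.02],[0.008,0,0.02]], turn=[[0,0,0],[0,0,0],[0,0,0],[0,0,0]])

```text
clock: 15.78
position: [0.5048, -0.0376, 0.1508]
tool_rot: [-3.141, 0.384, 1.86]
force: [-0.3, -2.1, -0.6]
grip_width: 0.0213
```

>>> arm_command(gripper=[1.5,1.5,1.5,1.5], slide=[[0.004,0,0.01],[0.008,0,0.02],[0.008,0,0.02],[0.008,0,0.02]], turn=[[0,0,0],[0,0,0],[0,0,0],[0,0,0]])

```text
clock: 16.27
position: [0.5049, -0.0376, 0.1506]
tool_rot: [-3.141, 0.384, 1.86]
force: [-1.4, -2.9, 5.1]
grip_width: 0.0212
```

>>> arm_command(gripper=[1.5,1.5,1.5,1.5,1.5], slide=[[-0.004,0,-0.01],[-0.004,0,-0.01],[-0.004,0,-0.01],[-0.004,0,-0.01],[-0.004,0,-0.01]], turn=[[0,0,0],[0,0,0],[0,0,0],[0,0,0],[0,0,0]])

```text
clock: 16.9
position: [0.5049, -0.0375, 0.1506]
tool_rot: [-3.141, 0.384, 1.86]
force: [-1.8, -3.4, 3.6]
grip_width: 0.0212
```

>>> arm_command(gripper=[1.5,1.5,1.5,1.5,1.5], slide=[[0,0,0],[0,0,0],[0,0,0],[0,0,0],[0,0,0]], turn=[[0,0,0],[0,0,0],[0,0,0],[0,0,0],[0,0,0]])

```text
clock: 17.52
position: [0.5049, -0.0375, 0.1506]
tool_rot: [-3.141, 0.384, 1.86]
force: [-1.7, -3.0, 4.3]
grip_width: 0.0212
```

>>> arm_command(gripper=[1.5,1.5,1.5,1.5,1.5], slide=[[0,0,0],[0,0,0],[0,0,0],[0,0,0],[0,0,0]], turn=[[0,0,0],[0,0,0],[0,0,0],[0,0,0],[0,0,0]])

```text
clock: 18.15
position: [0.5049, -0.0375, 0.1506]
tool_rot: [-3.141, 0.384, 1.86]
force: [-1.3, -2.4, 4.0]
grip_width: 0.0213
```

Run:
```python
from h import *
ws=[]
for i in range(6):
    w,f,_,gz,src=dial();ws.append(w.astype(np.float32))
s=bot.observe();print(s["clock"],s["position"],s["force"],np.degrees(np.arccos(gz[2])))
w=np.mean(ws,0).astype(np.uint8);print("frame motion",[round(float(abs(x-ws[0])[300:480,120:300].mean()),2) for x in ws])
e,b,k,n,km=blobs(w);print(e,b,k,n)
for a in profile(w,e[0]):print(a)
x,y=src.mean(0).astype(int)
bb=vision.grab_frame("side");q=proj("side",s["position"]-[0,0,.07]).astype(int)
cv2.imwrite("pics/f.png",np.hstack([w,cv2.resize(bb[q[1]-65:q[1]+60,q[0]-35:q[0]+40],(300,500),interpolation=3)]))
```

```text
18.45 [ 0.50491261 -0.03744214  0.15064362] [-1.26696155 -3.21781194  4.1677892 ] 21.994831669433097
frame motion [0.0, 0.51, 0.47, 0.48, 0.47, 0.47]
((246.5725555419922, 273.3448791503906), (399.1227722167969, 406.9570007324219), 160.20729064941406) [238.33510638 279.97340426] [179.02077151 434.71513353] 337
(19.0, 25.0, np.float64(2.0), np.float64(41.5), 74)
(21.0, 26.4, np.float64(6.5), np.float64(41.0), 78)
(23.0, 24.5, np.float64(17.5), np.float64(33.0), 85)
(25.0, 23.6, np.float64(18.5), np.float64(29.5), 90)
(26.0, 23.4, np.float64(18.5), np.float64(28.5), 88)
(27.0, 23.2, np.float64(18.5), np.float64(28.0), 85)
(29.0, 22.7, np.float64(18.0), np.float64(27.5), 75)
(31.0, 22.6, np.float64(17.0), np.float64(27.5), 61)
(33.0, 22.4, np.float64(16.0), np.float64(28.0), 46)
(35.0, 22.4, np.float64(15.0), np.float64(29.5), 36)
```

View pics/f.png

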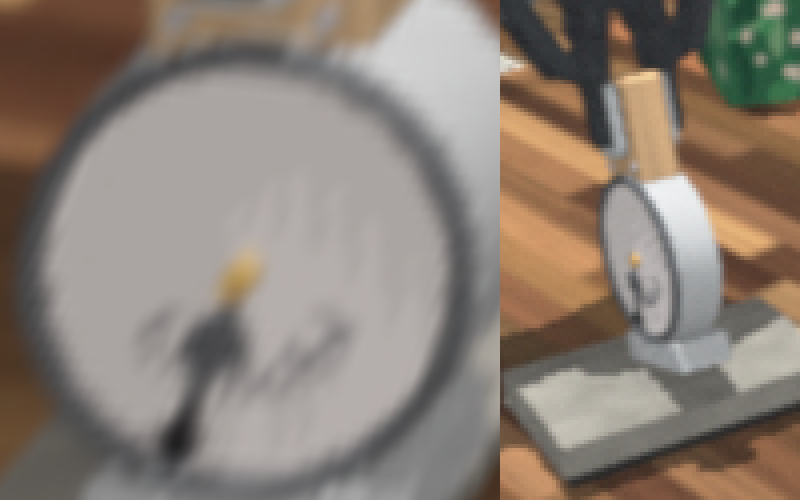

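This last view shows the gauge leaning on its left foot edge, with the pointer running into the arrowhead at about (178,436) and no motion between frames. Contact is about 8 N, so I ease it a little and let it settle.

>>> arm_command(gripper=[1.5,1.5,1.5,1.5,1.5], slide=[[-0.003,0,-0.007],[-0.006,0,-0.014],[-0.006,0,-0.014],[-0.006,0,-0.014],[-0.006,0,-0.014]], turn=[[0,0,0],[0,0,0],[0,0,0],[0,0,0],[0,0,0]])

```text
clock: 19.12
position: [0.5049, -0.0374, 0.1507]
tool_rot: [-3.141, 0.384, 1.86]
force: [-0.9, -2.9, 0.7]
grip_width: 0.0212
```

>>> arm_command(gripper=[1.5,1.5,1.5,1.5,1.5], slide=[[0,0,0],[0,0,0],[0,0,0],[0,0,0],[0,0,0]], turn=[[0,0,0],[0,0,0],[0,0,0],[0,0,0],[0,0,0]])

```text
clock: 19.75
position: [0.5049, -0.0374, 0.1508]
tool_rot: [-3.141, 0.384, 1.86]
force: [-1.5, -2.8, 1.1]
grip_width: 0.0213
```

>>> arm_command(gripper=[1.5,1.5,1.5,1.5,1.5], slide=[[0,0,0],[0,0,0],[0,0,0],[0,0,0],[0,0,0]], turn=[[0,0,0],[0,0,0],[0,0,0],[0,0,0],[0,0,0]])

```text
clock: 20.38
position: [0.5049, -0.0374, 0.1508]
tool_rot: [-3.141, 0.384, 1.86]
force: [-0.5, -1.5, 0.4]
grip_width: 0.0214
```

Contact is now about 5 N, steady, with the lean at 22.0°. I hand the job in.

Run:
```python
from h import *
s=bot.observe();print(s["clock"],s["force"],np.degrees(s["tool_rot"]));job_done()
```

```text
20.375 [-0.46413787 -1.4876877   0.37753309] [-179.96381772   21.99312418  106.56588389]
the job is handed in; nothing more can be done
```

I gripped the gauge by its handle and swept all three chips off the stone's far end with the foot. Then I set the foot on the stone, rocked the gauge 22.0° to the left onto its foot edge, and handed in at 20.4 s still holding it there. During the sweep the foot ran about 2 mm above the stone, so it pushed the chips without pressing on the stone.

What the last checks showed:
- **Chips:** the stone's top was clear in both views. The three chips lie on the worktop, about 24 mm past the stone's end.
- **Contact:** the foot rests on the stone with about 5 N. The most I saw between steps was about 18 N, when the foot was first set down.
- **Pointer:** lifted close to the camera, the mark read about 22.0–22.3° (0.385–0.39 rad). The pointer lay on it within about 0.4° at a lean of 22.2°.
- **Mug, egg cup and jar:** the arm's path stayed clear of them. I did not measure their positions again at the end.

One check disagreed. On the stone the pointer appeared to read about 23.3° against 22.4° for the mark. I put this down to viewing the raised pointer at an angle, because the mark still read the same and so the gauge had not slipped in the grip. I kept the lean at 22.0°. The pointer was still over the last six frames, taken before I eased the contact from about 8 N; I took no picture after that.

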